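Centre the lantern on its charging dock

TASK

The little lantern stands off-centre on its round charging dock and could easily go over the edge. With light pushes from outside, nudge it until it stands upright in the middle of the dock, then leave it standing there. Slide it only: never put the fingers around it or lift it, hit it hard, tip it over or knock it off, and leave the other things on the plank where they are.

Things in the scene. Friction and masses are not known exactly. Their poses are not given: they have to be found in the camera images.
- lantern: small green lantern, loose, 120-210 g, round about its upright axis, 66 mm high. Foot 32 mm in diameter (0-11 mm up), collar 54 mm (11-21 mm up; the widest part, what an upright finger touches first), white globe 40 mm, cap 50 mm (46-54 mm up), wire loop. Slides when pushed low and slowly (1-2 N); tips if pushed high or hit. Origin: centre of its underside, z up. Starts 20-29 mm off-centre, any direction
- dock: round flat-topped grey dock fixed to the plank, 84 mm in diameter, 30 mm high, with a steel foot ring 100 mm in diameter, 4 mm high; a thin dark circle 60 mm in diameter is drawn about the centre of its top. Origin: centre of its underside, on the plank; z up. Its turn about z means nothing
- tumbler: bystander: open steel tumbler, 70 mm in diameter, 90 mm high, loose; origin at the centre of its underside. Leave alone
- organiser: bystander: open blue battery organiser box, 100 x 80 x 45 mm (x, y, z), batteries stand up to 51 mm high, loose; origin at the centre of its underside. Leave alone
- case: bystander: dark plastic spectacles case, 62 x 158 x 34 mm (x, y, z), loose; origin at the centre of its underside. Leave alone
- hairbrush: bystander: wooden hairbrush lying along its y axis, 58 x 215 x 28 mm (x, y, z), loose; origin on the plank under its middle. Leave alone
Things that resemble listed ones, but are neither listed nor needed, are in the scene too. Of the things shaped like the lantern, the green one is meant.

How it is judged:
At the end, for the whole second after the job is handed in: the lantern stands upright (within 0.08 rad) and at rest on top of the dock, its axis within 6 mm of the dock's axis (horizontal distance between lantern and dock below 0.006 m and z of lantern in the frame of dock between 0.027 and 0.033 m and angle between lantern's own z axis and vertical below 0.08 rad and linear speed of lantern below 0.01 m/s); the robot touches nothing.
It fails at once if the lantern is tipped (more than 0.4 rad) or falls off the dock (angle between lantern's own z axis and vertical above 0.4 rad or z of lantern in the frame of dock below 0.022 m).
It fails at once if the lantern is lifted (its underside more than 12 mm above the dock's top) (z of lantern in the frame of dock above 0.042 m).
It fails at once if the lantern is taken between the fingers (the grasp point comes within 22 mm of its axis, lower than 80 mm above its underside) (horizontal distance between the grasp point and lantern below 0.022 m and z of the grasp point in the frame of lantern below 0.08 m).
It fails at once if the lantern is hit or pressed hard (more than 8 N) (contact force between any of the fingers, the arm and lantern above 8 N).
It fails at once if a bystander is disturbed (moved more than 15 mm) (distance of any of tumbler, organiser, case, hairbrush from where it was at the start of the episode above 0.015 m).
It also fails if it takes over 42 s, if anything falls off the work surface, if the arm or the gripper's body presses on something with over 40 N, if the wrist force passes 120 N, or if a joint passes its speed limit or range.

ROBOT

A 6-joint arm with a two-finger parallel gripper is mounted at the origin on the work surface. World frame = base frame: x ahead of the robot, y to its left, z up, the work surface at z = 0. Lengths are in m, angles in rad, forces in N, time in s.
With the tool pointing down it reaches from about 0.3 to 0.75 m from the base axis. Payload 8.5 kg.
Tool frame: the origin (TCP) lies midway between the tips of the shut fingers; the grasp point (between the pads) lies 19 mm behind it; x points along the fingers, y is the direction in which the jaws open and shut, and the axes are right-handed (so a half turn about x gives the same grasp; the last joint's range is limited). The gripper opens to 88 mm and grips with 3 to 60 N. Pads are 18 mm wide; open, the fingers measure 123 mm over their backs; the gripper's body (75 mm by 187 mm) begins 45 mm behind the grasp point.
Start: joints at [0.948, 0.381, 1.297, -0, 1.464, -0.215], TCP at [0.218, 0.505, 0.239] pointing down, gripper open.
Joint ranges: [-3.11, 3.11], [-0.89, 2.33], [0.22, 2.48], [-1.42, 4.56], [0.17, 2.85], [-2.88, 2.88]. Speed limits (rad/s): [2.39, 2.39, 3.14, 3.14, 3.14, 3.14].

INTERFACE

Orientations are given as a 3x3 rotation matrix whose columns are the frame's x, y, z axes.
In Python, from workcell import robot gives the robot as it stands.
- The arm moves only by the tool jog_arm, never from a script. Its argument "rows" is one flat list of numbers, 5 for each row, row after row: the finger opening in mm, from 0 to 88.1, then the shift along the world's x, y, z in mm, then the turn about the world's z in degrees. A call has 1 to 5 rows; each row is the pose to reach, as a shift and turn from the pose commanded when the call began; what a row does not reach only later rows make up. A row lasts 1/10 s, in which the tool goes at most 50 mm and 8.59 degrees, less where a joint would pass 70% of its speed; a pose out of reach is approached as far as the arm can. A call with a gripper value outside its range is refused whole. The fingers move at their own pace and stop on an object; the grip force is fixed at half the most. Time passes only in rows, so rows that repeat a pose let the fingers close. It gives the time, the measured TCP pose, the force and the opening at its end, in the units of the state.
- robot.sense(): the state, without advancing time (a new reading comes with each control period).
- robot.capture(name): name is "scene" or "top" or "wrist"; returns the picture (400x640x3 uint8, red, green, blue); there is no depth.
- robot.camera_params(name): a dict with "fx", "fy", "cx", "cy" (pixels), "T" (4x4, takes a point from camera to world coordinates); the wrist camera has in their place "T_tool_cam" (4x4, takes a point from camera to tool coordinates, whose origin is the TCP and whose axes are the tool frame's). Camera axes: x right, y down, z forward; pixel columns grow to the right and rows downward; lengths in m; the calibration is good to about 2 mm. A picture is of the moment at which its call begins: read the wrist's pose just before it. camera_params takes no time and is no camera call.
- robot.close_job(): hands the job in, once; it reports no verdict.
The state is a dict: "clock": time; "q": joint angles; "joint_velocities": joint speeds; "tau": joint torques, N m; "eef_pos": TCP position; "ee_rot": TCP orientation; "wrist_force": force on the tool from outside, world axes, zero at the start; "moment": the same for the moment, N m; "opening": opening from 0.0 (shut) to 1.0 (fully open).
Only numpy, scipy, OpenCV 4.12 (cv2) and the standard library are available. Lean on these libraries where they do the work, as an engineer would, in place of code of your own. Each camera call takes 0.05 s, during which the arm holds its last target.

## Working session

There is one attempt and no reset: what is moved stays moved. The work goes in short steps, Python scripts to look and compute and a tool call to move; the robot and the scene stay as the last step left them, time stands still between calls to the robot, and variables do not carry over. Pictures are saved under pics/ and viewed, and the job is handed in when it is done.

Besides the shell and the picture viewer there is one more tool, called after "Call:" by a JSON object that holds its "api" and its "payload", one argument or row to a line. jog_arm: Moves the arm, as the interface text tells. Its arguments: {"type":"object","properties":{"rows":{"type":"array"}},"required":["rows"]}

```bash
mkdir -p pics; ls; python3 - <<'E'
from workcell import robot
import cv2
s=robot.sense();print(s['clock'],s['eef_pos'],s['ee_rot'],s['opening'])
for n in ['scene','top']:
    im=robot.capture(n);cv2.imwrite(f'pics/{n}0.png',im[:,:,::-1])
    p=robot.camera_params(n);print(n,p)
print(robot.camera_params('wrist'))
E
```

```text
pics
0.0 [0.21796052 0.50466971 0.2381628 ] [[-8.44439919e-04  3.96581141e-01  9.17999284e-01]
 [-1.13849578e-03  9.17998635e-01 -3.96581908e-01]
 [-9.99998995e-01 -1.38002791e-03 -3.23688738e-04]] 1.0035435113098425
scene {'fx': 379.9254691730386, 'fy': 379.9254691730386, 'cx': 320.91073589841443, 'cy': 202.1025768746328, 'T': array([[ 0.865441  ,  0.27922065, -0.41599003,  1.07262791],
       [ 0.50079846, -0.45794398,  0.73449862, -0.7493668 ],
       [ 0.01458705, -0.84399238, -0.53615676,  0.59956197],
       [ 0.        ,  0.        ,  0.        ,  1.        ]])}
top {'fx': 406.92347933725125, 'fy': 406.92347933725125, 'cx': 321.4993629239187, 'cy': 197.41049363713677, 'T': array([[-0.02601788, -0.993452  ,  0.11124833,  0.51561832],
       [-0.99947928,  0.02372695, -0.02186775,  0.01907248],
       [ 0.01908497, -0.11175935, -0.99355202,  1.14567286],
       [ 0.        ,  0.        ,  0.        ,  1.        ]])}
{'fx': 309.68781271883864, 'fy': 309.68781271883864, 'cx': 321.2130404762616, 'cy': 195.31380521627537, 'T_tool_cam': array([[-2.11482212e-04, -2.88064799e-01,  9.57610895e-01,
        -1.45897259e-01],
       [ 9.99999897e-01,  3.24351855e-04,  3.18413818e-04,
        -1.69332861e-04],
       [-4.02326683e-04,  9.57610864e-01,  2.88064701e-01,
        -7.44153597e-02],
       [ 0.00000000e+00,  0.00000000e+00,  0.00000000e+00,
         1.00000000e+00]])}
```

View pics/scene0.png

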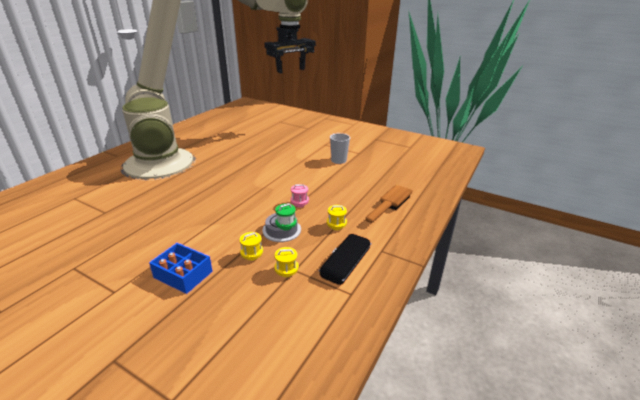

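View pics/top0.png

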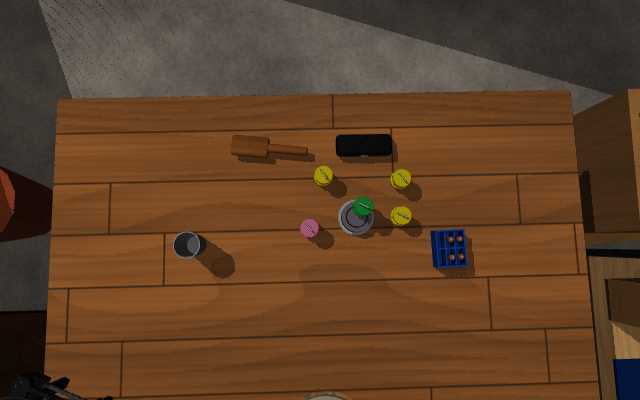

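```bash
cat > h.py <<'E'
import numpy as np, cv2
from workcell import robot
def ray(p,T,u,v):
    d=T[:3,:3]@np.array([(u-p['cx'])/p['fx'],(v-p['cy'])/p['fy'],1.]); return T[:3,3],d
def onz(p,T,u,v,z):
    o,d=ray(p,T,u,v); return o+d*(z-o[2])/d[2]
def proj(p,T,X):
    c=T[:3,:3].T@(np.asarray(X)-T[:3,3]); return np.array([p['cx']+p['fx']*c[0]/c[2],p['cy']+p['fy']*c[1]/c[2]])
def wrist():
    s=robot.sense();p=robot.camera_params('wrist');im=robot.capture('wrist')
    T=np.eye(4);T[:3,:3]=s['ee_rot'];T[:3,3]=s['eef_pos'];return im,p,T@p['T_tool_cam'],s
E
python3 - <<'E'
from h import *
for n in ['top','scene']:
    im=cv2.imread(f'pics/{n}0.png');p=robot.camera_params(n);T=p['T']
    h=cv2.cvtColor(im,cv2.COLOR_BGR2HSV)
    masks={'green':cv2.inRange(h,(50,100,40),(80,255,255)),'grey':cv2.inRange(h,(0,0,60),(180,60,255)),'yellow':cv2.inRange(h,(22,150,120),(35,255,255)),'pink':cv2.inRange(h,(145,80,100),(175,255,255))}
    for k,m in masks.items():
        c,l,st,ce=cv2.connectedComponentsWithStats(m)
        for i in range(1,c):
            if 60<st[i,4]<2500 and 200<ce[i][0]<450 and 130<ce[i][1]<300:
                z={'green':.08,'grey':.03}.get(k,.05)
                print(n,k,st[i],ce[i].round(1),onz(p,T,*ce[i],z).round(4))
im=cv2.imread('pics/top0.png')[180:255,320:420];cv2.imwrite('pics/tc.png',cv2.resize(im,None,fx=7,fy=7,interpolation=2))
E
```

```text
top green [352 197  21  20 307] [362.3 206.5] [ 0.6083 -0.1112  0.08  ]
top grey [338 200  35  35 398] [351.2 220.5] [ 0.5749 -0.0855  0.03  ]
top grey [347 209  18  17 166] [353.9 218.8] [ 0.5794 -0.0931  0.03  ]
top yellow [314 166  19  19 228] [322.2 174.3] [ 0.7016 -0.0087  0.05  ]
top yellow [390 169  21  19 255] [400.2 177.7] [ 0.6873 -0.2218  0.05  ]
top yellow [391 206  21  19 257] [400.4 215.1] [ 0.5852 -0.2174  0.05  ]
top pink [300 219  19  19 250] [309.  227.8] [0.557  0.0307 0.05  ]
scene green [275 204  20  12 174] [285.  210.2] [ 0.6128 -0.1159  0.08  ]
scene green [276 219  21  11 110] [285.6 225. ] [ 0.6491 -0.1663  0.08  ]
scene grey [330 134  20  30 483] [339.1 147.4] [0.5019 0.3852 0.03  ]
scene grey [263 213  38  29 682] [280.1 228.6] [ 0.6053 -0.1299  0.03  ]
scene yellow [327 205  20  25 354] [336.7 217.4] [ 0.7169 -0.0384  0.05  ]
scene yellow [239 232  24  28 475] [250.8 245.7] [ 0.6027 -0.2398  0.05  ]
scene yellow [275 247  24  30 525] [286.  261.9] [ 0.7025 -0.244   0.05  ]
scene pink [291 186  18  21 289] [299.2 195.5] [0.5779 0.0014 0.05  ]
```

View pics/tc.png

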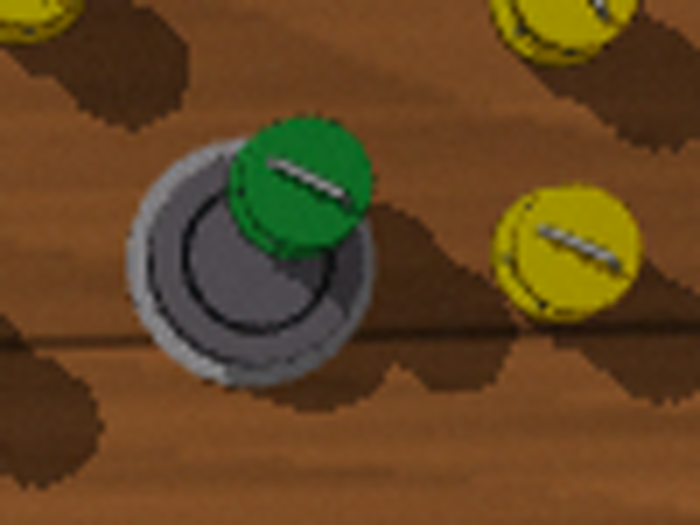

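Call:
{"api": "jog_arm", "payload": {
  "rows": [24,25,-41,0,0,24,50,-81,0,0,24,75,-122,0,0,24,100,-162,0,0,24,125,-203,0,0]
}}

```text
clock: 0.6
eef_pos: [0.3436, 0.3002, 0.2386]
ee_rot: [[-0.0, 0.396, 0.918], [-0.0, 0.918, -0.396], [-1.0, -0.0, -0.0]]
wrist_force: [0.6, -0.0, 0.6]
opening: 0.569
```

Call:
{"api": "jog_arm", "payload": {
  "rows": [24,25,-41,0,0,24,50,-81,0,0,24,75,-122,0,0,24,100,-162,0,0,24,125,-203,0,0]
}}

```text
clock: 1.1
eef_pos: [0.4687, 0.097, 0.2386]
ee_rot: [[-0.0, 0.397, 0.918], [0.0, 0.918, -0.397], [-1.0, -0.0, -0.0]]
wrist_force: [1.3, 0.7, -0.2]
opening: 0.272
```

Call:
{"api": "jog_arm", "payload": {
  "rows": [24,25,-41,0,0,24,50,-81,0,0,24,75,-122,0,0,24,100,-162,0,0,24,125,-203,0,0]
}}

```text
clock: 1.6
eef_pos: [0.5937, -0.1059, 0.2384]
ee_rot: [[-0.001, 0.397, 0.918], [0.0, 0.918, -0.397], [-1.0, 0.0, -0.001]]
wrist_force: [1.2, 0.2, -0.4]
opening: 0.272
```

Call:
{"api": "jog_arm", "payload": {
  "rows": [24,0,0,0,0,24,0,0,0,0,24,0,0,0,0]
}}

```text
clock: 1.9
eef_pos: [0.5926, -0.1032, 0.2387]
ee_rot: [[-0.001, 0.396, 0.918], [0.0, 0.918, -0.396], [-1.0, 0.0, -0.001]]
wrist_force: [0.5, 1.4, -0.3]
opening: 0.277
```

```bash
python3 - <<'E'
from h import *
im,p,T,s=wrist();print(s['clock'],s['eef_pos'],s['opening'],s['wrist_force'],np.abs(s['joint_velocities']).max())
np.save('T1.npy',T);cv2.imwrite('pics/w1.png',im[:,:,::-1])
E
```

```text
1.9 [ 0.59264147 -0.10315419  0.23866711] 0.2766349861003431 [ 0.48682584  1.4229619  -0.25167044] 0.01147730324978788
```

View pics/w1.png

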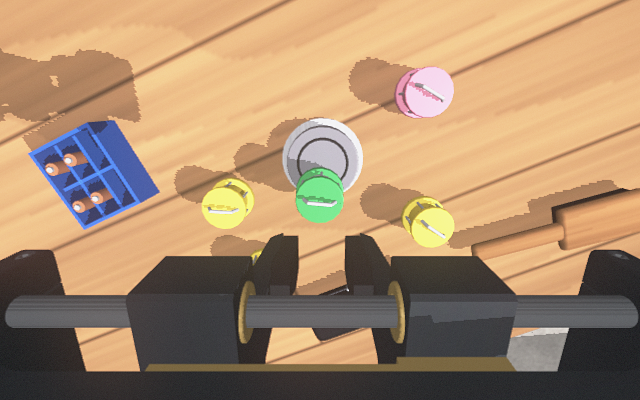

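```bash
python3 - <<'E'
from h import *
im=cv2.imread('pics/w1.png');cv2.imwrite('pics/w1c.png',cv2.resize(im[110:230,270:370],None,fx=5,fy=5,interpolation=2))
E
```

```text
(no output)
```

View pics/w1c.png

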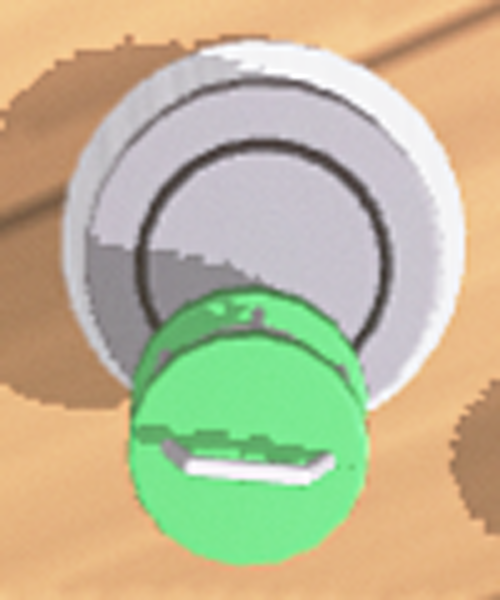

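```bash
cat >> h.py <<'E'
from scipy.optimize import least_squares
def circ(P,r):
    P=np.asarray(P)[:,:2]
    f=lambda q:np.hypot(P[:,0]-q[0],P[:,1]-q[1])-r
    o=least_squares(f,P.mean(0),loss='soft_l1',f_scale=.001);return o.x,np.abs(o.fun).mean()
def measure(im,p,T,guess,tag,rot=None):
    # im BGR; cap: lantern green hull -> upper circle ; dock: dark drawn circle
    h=cv2.cvtColor(im,cv2.COLOR_BGR2HSV)
    m=cv2.inRange(h,(45,70,40),(85,255,255))
    n,l,st,ce=cv2.connectedComponentsWithStats(m)
    i=1+np.argmax(st[1:,4]); m=(l==i).astype(np.uint8)
    c=max(cv2.findContours(m,cv2.RETR_EXTERNAL,cv2.CHAIN_APPROX_NONE)[0],key=len)[:,0,:]
    # keep contour half farthest from camera nadir (cap side, leaning outward)
    C=np.array([onz(p,T,u,v,.082)[:2] for u,v in c])
    nad=T[:2,3]; cen=C.mean(0); 
    far=C[(C-cen)@((cen-nad)/np.linalg.norm(cen-nad))>0]
    cap,e1=circ(far,.025)
    g=cv2.cvtColor(im,cv2.COLOR_BGR2GRAY).astype(float)
    g=np.where(cv2.dilate(m,np.ones((5,5)))>0,255,g)
    P=[]
    for a in np.arange(0,2*np.pi,.06):
        rr=np.arange(.026,.0345,.0003)
        px=np.array([proj(p,T,[guess[0]+r*np.cos(a),guess[1]+r*np.sin(a),.03]) for r in rr]).astype(np.float32)
        v=cv2.remap(g.astype(np.float32),px[:,0][None],px[:,1][None],cv2.INTER_LINEAR)[0]
        k=v.argmin()
        if v.max()<250 and v[k]<.7*np.median(v) and 0<k<len(rr)-1: P.append(onz(p,T,*px[k],.03))
    d,e2=circ(P,.0297) if len(P)>10 else (np.array(guess),9)
    print(tag,'cap',cap.round(4),e1.round(5),'dock',d.round(4),np.round(e2,5),len(P),'off mm',((cap-d)*1000).round(1))
    return cap,d
E
python3 - <<'E'
from h import *
p=robot.camera_params('wrist');T=np.load('T1.npy');im=cv2.imread('pics/w1.png')
g=onz(p,T,322.8,161,.03);print(g)
c,d=measure(im,p,T,g[:2],'w');measure(im,p,T,d,'w')
p=robot.camera_params('top');c,d=measure(cv2.imread('pics/top0.png'),p,p['T'],(.583,-.1015),'top')
E
```

```text
[ 0.58474134 -0.09779461  0.03      ]
w cap [ 0.6106 -0.1132] 0.00053 dock [ 0.588  -0.1002] 0.00091 56 off mm [ 22.7 -13. ]
w cap [ 0.6106 -0.1132] 0.00053 dock [ 0.588  -0.1003] 0.0008 67 off mm [ 22.6 -12.9]
top cap [ 0.6094 -0.1125] 0.00077 dock [ 0.5863 -0.1013] 0.00043 38 off mm [ 23.1 -11.2]
```

Call:
{"api": "jog_arm", "payload": {
  "rows": [24,35,-19,0,-2.5,24,62,-34,0,-5.2,24,62,-34,-50,-5.2,24,62,-34,-95,-5.2,24,62,-34,-130,-5.2]
}}

```text
clock: 2.45
eef_pos: [0.6542, -0.1365, 0.1065]
ee_rot: [[-0.002, 0.477, 0.879], [0.001, 0.879, -0.477], [-1.0, -0.0, -0.002]]
wrist_force: [-0.1, 0.1, -0.4]
opening: 0.266
```

Call:
{"api": "jog_arm", "payload": {
  "rows": [24,0,0,-20,0,24,0,0,-40,0,24,0,0,-60,0,24,0,0,-69,0,24,0,0,-69,0]
}}

```text
clock: 2.95
eef_pos: [0.6546, -0.1371, 0.0391]
ee_rot: [[-0.002, 0.477, 0.879], [0.001, 0.879, -0.477], [-1.0, -0.0, -0.002]]
wrist_force: [-0.9, 0.9, 1.0]
opening: 0.275
```

```bash
python3 - <<'E'
from h import *
im,p,T,s=wrist();print(s['clock'],s['eef_pos'],s['ee_rot'][:,2],s['opening'],s['wrist_force'])
np.save('T2.npy',T);cv2.imwrite('pics/w2.png',im[:,:,::-1])
E
```

```text
2.95 [ 0.65461713 -0.13712253  0.03911446] [ 0.87875174 -0.47727559 -0.0018399 ] 0.2747351077069898 [-0.916928    0.89170777  0.96851067]
```

View pics/w2.png

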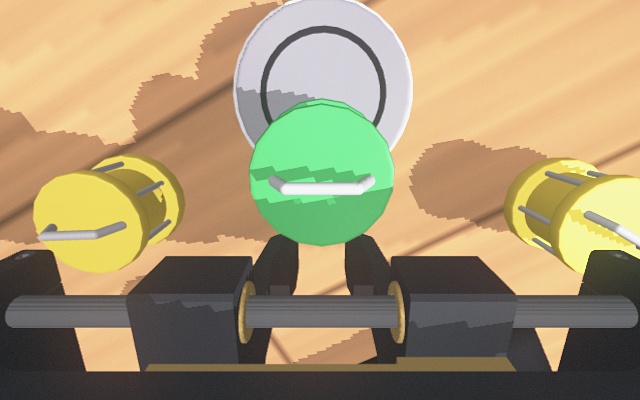

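```bash
python3 - <<'E'
from h import *
p=robot.camera_params('wrist');T=np.load('T2.npy');im=cv2.imread('pics/w2.png')
c,d=measure(im,p,T,(.588,-.1003),'w');c,d=measure(im,p,T,d,'w')
R=robot.sense()['ee_rot'];e=robot.sense()['eef_pos'][:2]
for n,q in (('cap',c),('dock',d)): print(n,'rel TCP: along z',(q-e)@R[:2,2],'along y',(q-e)@R[:2,1])
E
```

```text
w cap [ 0.611  -0.1137] 0.00025 dock [ 0.5873 -0.1003] 0.00079 65 off mm [ 23.7 -13.4]
w cap [ 0.611  -0.1137] 0.00025 dock [ 0.5872 -0.1002] 0.0009 65 off mm [ 23.8 -13.4]
cap rel TCP: along z -0.05019277295338 along y -0.00011805606233264941
dock rel TCP: along z -0.07752151764806092 along y 0.00033171781028313354
```

Call:
{"api": "jog_arm", "payload": {
  "rows": [24,-2.6,1.4,0,0,24,-5.3,2.9,0,0,24,-7.9,4.3,0,0,24,-9.7,5.2,0,0,24,-10.5,5.7,0,0]
}}

```text
clock: 3.5
eef_pos: [0.6444, -0.1323, 0.04]
ee_rot: [[0.0, 0.478, 0.878], [-0.0, 0.878, -0.478], [-1.0, -0.0, 0.0]]
wrist_force: [0.3, 0.5, 0.4]
opening: 0.269
```

Call:
{"api": "jog_arm", "payload": {
  "rows": [24,-1.3,0.7,0,0,24,-2.6,1.4,0,0,24,-4.0,2.2,0,0,24,-5.3,2.9,0,0,24,-6.6,3.6,0,0]
}}

```text
clock: 4.0
eef_pos: [0.638, -0.1288, 0.0398]
ee_rot: [[0.0, 0.478, 0.878], [-0.0, 0.878, -0.478], [-1.0, 0.0, 0.0]]
wrist_force: [1.3, -0.9, -0.4]
opening: 0.274
```

```bash
cat > look.py <<'E'
import sys
from h import *
k=sys.argv[1]
im,p,T,s=wrist();print(s['clock'],s['eef_pos'].round(4),s['wrist_force'].round(2))
np.save(f'T{k}.npy',T);im=np.ascontiguousarray(im[:,:,::-1]);cv2.imwrite(f'pics/w{k}.png',im)
c,d=measure(im,p,T,(.5873,-.1002),'w')
R=s['ee_rot'];e=s['eef_pos'][:2]
for n,q in (('cap',c),('dock',np.array([.5873,-.1002]))): print(n,'rel TCP: along z',(q-e)@R[:2,2],'along y',(q-e)@R[:2,1])
E
python3 look.py 3
```

```text
4.0 [ 0.638  -0.1288  0.0398] [ 1.29 -0.92 -0.41]
w cap [ 0.6087 -0.113 ] 0.0003 dock [ 0.5872 -0.1003] 0.00079 66 off mm [ 21.5 -12.7]
cap rel TCP: along z -0.03331214976841582 along y -0.00010111502925613557
dock rel TCP: along z -0.05823895622559236 along y 0.0008670542515247715
```

View pics/w3.png

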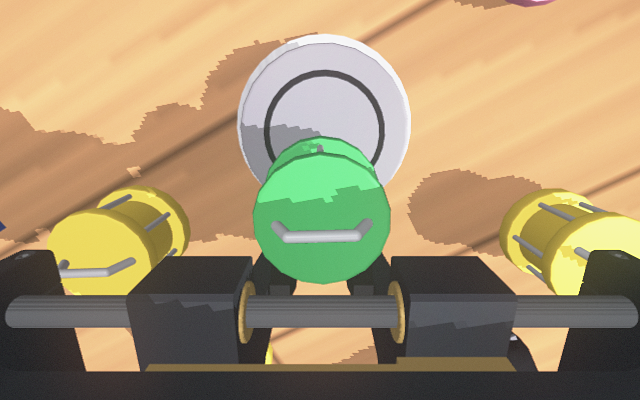

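Call:
{"api": "jog_arm", "payload": {
  "rows": [24,-1.5,0.8,0,0,24,-3.0,1.7,0,0,24,-4.4,2.5,0,0,24,-5.9,3.4,0,0,24,-7.4,4.2,0,0]
}}

```text
clock: 4.55
eef_pos: [0.6305, -0.1246, 0.0398]
ee_rot: [[0.0, 0.478, 0.878], [-0.0, 0.878, -0.478], [-1.0, 0.0, 0.0]]
wrist_force: [0.5, -0.1, -0.1]
opening: 0.273
```

Call:
{"api": "jog_arm", "payload": {
  "rows": [24,-1.5,0.8,0,0,24,-3.0,1.7,0,0,24,-4.4,2.5,0,0,24,-5.9,3.4,0,0,24,-7.4,4.2,0,0]
}}

```text
clock: 5.05
eef_pos: [0.6231, -0.1203, 0.0398]
ee_rot: [[0.0, 0.478, 0.878], [-0.0, 0.878, -0.478], [-1.0, 0.0, 0.0]]
wrist_force: [0.7, -0.7, -0.4]
opening: 0.273
```

```bash
python3 look.py 4
```

```text
5.05 [ 0.6231 -0.1203  0.0398] [ 0.65 -0.68 -0.41]
w cap [ 0.5938 -0.1046] 0.00029 dock [ 0.5872 -0.1002] 0.00052 46 off mm [ 6.6 -4.4]
cap rel TCP: along z -0.033241906622510364 along y -0.0001719941349674712
dock rel TCP: along z -0.04108935226221719 along y 0.000568042723404281
```

View pics/w4.png

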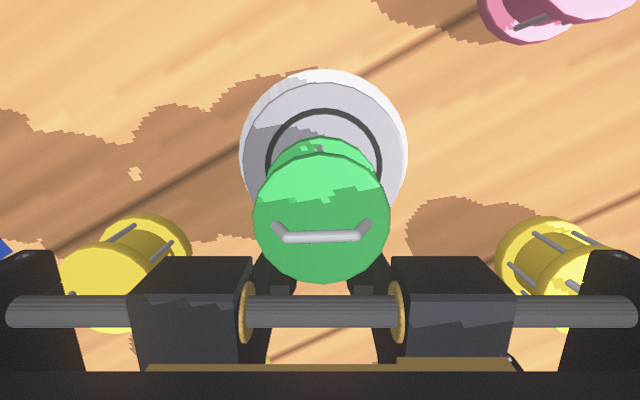

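Call:
{"api": "jog_arm", "payload": {
  "rows": [24,-1.3,0.9,0,0,24,-2.6,1.8,0,0,24,-3.9,2.7,0,0,24,-5.2,3.5,0,0,24,-6.5,4.3,0,0]
}}

```text
clock: 5.6
eef_pos: [0.6166, -0.116, 0.0397]
ee_rot: [[0.0, 0.478, 0.878], [0.0, 0.878, -0.478], [-1.0, 0.0, -0.0]]
wrist_force: [1.1, -0.6, 1.0]
opening: 0.275
```

Call:
{"api": "jog_arm", "payload": {
  "rows": [24,0,0,0,0,24,0,0,0,0]
}}

```text
clock: 5.8
eef_pos: [0.6166, -0.116, 0.0397]
ee_rot: [[-0.0, 0.478, 0.878], [0.0, 0.878, -0.478], [-1.0, 0.0, -0.0]]
wrist_force: [-0.3, -0.2, 0.2]
opening: 0.269
```

```bash
python3 look.py 5
```

```text
5.8 [ 0.6166 -0.116   0.0397] [-0.34 -0.23  0.24]
w cap [ 0.5871 -0.1002] 0.0003 dock [ 0.5873 -0.1002] 9 1 off mm [-0.2 -0. ]
cap rel TCP: along z -0.03343664978527809 along y -0.00017771181680104696
dock rel TCP: along z -0.033292219450462686 along y -8.867089114681415e-05
```

Call:
{"api": "jog_arm", "payload": {
  "rows": [24,3,-1.6,0,0,24,8,-4.4,0,0,24,16,-8.7,0,0,24,26,-14,0,0,24,35,-19,0,0]
}}

```text
clock: 6.35
eef_pos: [0.6527, -0.1357, 0.0397]
ee_rot: [[0.0, 0.478, 0.878], [-0.0, 0.878, -0.478], [-1.0, 0.0, 0.0]]
wrist_force: [-0.2, 0.8, 0.2]
opening: 0.275
```

Call:
{"api": "jog_arm", "payload": {
  "rows": [24,0,0,40,0,24,0,0,80,0,24,0,0,120,0,24,0,0,160,0,24,0,0,190,0]
}}

```text
clock: 6.85
eef_pos: [0.6524, -0.1355, 0.2328]
ee_rot: [[0.003, 0.478, 0.878], [-0.001, 0.878, -0.478], [-1.0, 0.0, 0.003]]
wrist_force: [0.3, -0.7, 0.5]
opening: 0.268
```

Call:
{"api": "jog_arm", "payload": {
  "rows": [24,-40,20,0,0,24,-75,40,0,0,24,-75,40,0,0,24,-75,40,0,0,24,-75,40,0,0]
}}

```text
clock: 7.35
eef_pos: [0.5779, -0.0958, 0.2299]
ee_rot: [[0.001, 0.478, 0.878], [-0.0, 0.878, -0.478], [-1.0, 0.0, 0.001]]
wrist_force: [0.7, -0.7, 0.6]
opening: 0.273
```

```bash
python3 look.py 6; python3 -c "
import cv2;im=cv2.imread('pics/w6.png')
from h import *
t=robot.capture('scene')[:,:,::-1];cv2.imwrite('pics/s6.png',t)
"
```

```text
7.35 [ 0.5779 -0.0958  0.2299] [ 0.75 -0.69  0.55]
w cap [ 0.5866 -0.0997] 0.00052 dock [ 0.5873 -0.1002] 9 7 off mm [-0.7  0.5]
cap rel TCP: along z 0.009561837983961083 along y 0.0007673925885478232
dock rel TCP: along z 0.010370301289555656 along y 0.0006730757440056217
```

View pics/w6.png

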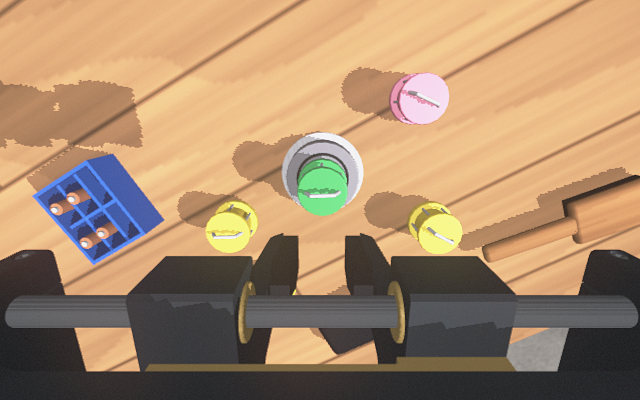

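View pics/s6.png

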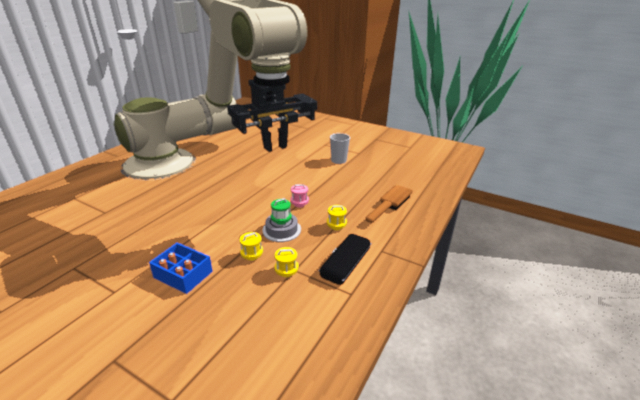

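```bash
python3 - <<'E'
from h import *
p=robot.camera_params('wrist')
for k in (1,6):
    im=cv2.imread(f'pics/w{k}.png');T=np.load(f'T{k}.npy')
    m=cv2.inRange(cv2.cvtColor(im,cv2.COLOR_BGR2HSV),(0,0,100),(180,45,255));m[:120]=0;m[230:]=0;m[:,:270]=0;m[:,375:]=0
    c=max(cv2.findContours(m,0,1)[0],key=cv2.contourArea)[:,0,:]
    P=np.array([onz(p,T,u+0.,v+0.,.004)[:2] for u,v in c]);g=np.array([.5873,-.1002])
    P=P[np.abs(np.hypot(*(P-g).T)-.05)<.006]
    print(k,len(P),circ(P,.05))
    # crop
cv2.imwrite('pics/w6c.png',cv2.resize(im[120:230,270:375],None,fx=5,fy=5,interpolation=2))
s=cv2.imread('pics/s6.png')[190:250,250:315];cv2.imwrite('pics/s6c.png',cv2.resize(s,None,fx=8,fy=8,interpolation=2))
E
```

```text
1 187 (array([ 0.58741774, -0.09955529]), np.float64(0.0007978974138566783))
6 202 (array([ 0.586908  , -0.09933883]), np.float64(0.000697300436280548))
```

View pics/w6c.png

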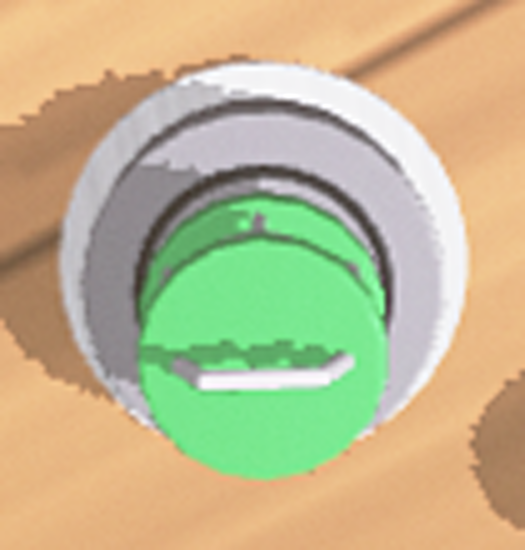

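View pics/s6c.png

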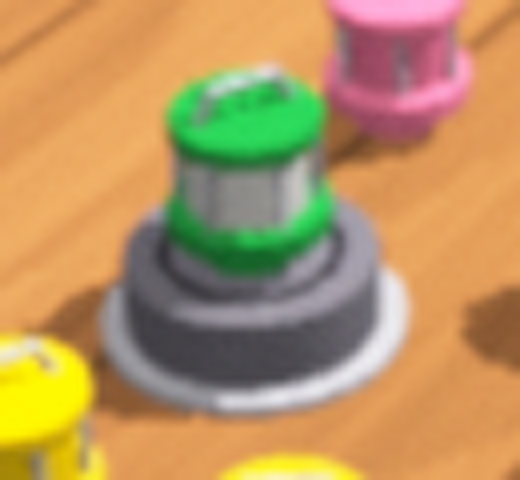

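```bash
python3 -c "
from workcell import robot
print(robot.close_job())"
```

```text
the job is handed in; nothing more can be done
None
```

The lantern now stands upright in the middle of the dock, and I have handed the job in. I set the fingers 24 mm apart as a small cradle. From outside, I pushed the collar slowly along one straight line, about 26 mm to the centre. Then I backed off and raised the gripper clear.

**Centring:** the last wrist picture, taken after backing off, puts the lantern about 0.9 mm from the dock centre measured earlier. It is also about 0.5 mm from the centre of the dock's foot ring, fitted separately in that same picture. The limit is 6 mm.

**Checks that were weaker:** in the last two wrist pictures the lantern hid too much of the drawn 60 mm circle to fit it again. That is why I relied on the earlier dock centre and the foot ring. I judged that the lantern is upright, and that the bystanders have not moved, by looking at the pictures rather than measuring.

**Force and time:** the wrist readings at the end of each move stayed below about 2 N, which is mostly noise. The robot clock was about 7.5 s, against the 42 s allowed.

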